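# Load the dough roller into its bearing

## Robot

A 7-joint arm with a two-finger parallel gripper is mounted at the origin on a cart in front of the work surface, level with it; the furniture and walls round the work are solid. World frame = base frame: x ahead of the robot, y to its left, z up, the work surface at z = 0. Lengths are in mm, angles in rad, forces in N, time in s.
With the tool pointing down it reaches from about 400 to 900 mm from the base axis. Payload 5.5 kg.
Tool frame: the origin (TCP) lies on the centre line of the jaws, within the pads' length; the fingertips stand 8 mm ahead of it and the grasp point (between the pads) lies 11 mm behind it (ctrl.finger_overhang is the distance from the TCP to the fingertips, in mm); z points along the fingers, y is the line along which they close (so a half turn about z gives the same grasp; the last joint's range is limited). The gripper opens to 85 mm and grips with 20 to 120 N. Pads are 22 mm wide; open, the fingers measure 114 mm over their backs; the gripper's body (76 mm by 85 mm) begins 54 mm behind the grasp point. The pads swing forward as they close: fully open they stand 13 mm farther back than shut.
Start: joints at [1.37, 0.501, -0.427, 1.55, 0.221, 1.138, -0.21], TCP at [290.808, -581.318, 239.31] pointing down, gripper open.
Joint ranges: [-2.88, 2.88], [-0.31, 2.03], [-1.54, 1.56], [0.2, 2.42], [-1.41, 4.55], [0.19, 2.02], [-2.57, 2.57]. Speed limits (rad/s): [2.57, 2.57, 3.14, 3.14, 3.14, 3.14, 3.14].

## Interface

Orientations are given as a 3x3 rotation matrix whose columns are the frame's x, y, z axes.
In Python, from workcell import ctrl gives the robot as it stands.
- The arm moves only by the shell command python3 -m pendant 'ROWS' [FORCE]. ROWS is JSON, one flat list of numbers, 7 for each row, row after row: the turn, a rotation vector about the tool's x, y, z each as a share of 90 degrees, from -1 to 1, then the shift along the tool's x, y, z each as a share of 10 cm, from -1 to 1, then the opening, from 0 (shut) to 1 (fully open). A call has 1 to 12 rows; each row is the pose to reach, as a shift and turn from the pose commanded when the call began, along the tool's axes at that moment; what a row does not reach only later rows make up. A row lasts 1/8 s, in which the tool goes at most 62.5 mm and 10.7 degrees, less where a joint would pass 70% of its speed; a pose out of reach is approached as far as the arm can. A call with a number of a shift or a turn outside -1 to 1 is refused whole. A call with a gripper value outside its range is refused whole. The fingers move at their own pace and stop on an object; FORCE is the grip in N (left out, the last holds). Time passes only in rows, so rows that repeat a pose let the fingers close. It gives the time, the measured TCP pose, the force, the opening and the grip force at its end, in the units of the state.
- ctrl.read_state(): the state, without advancing time (a new reading comes with each control period).
- ctrl.snapshot(name): name is "side" or "top" or "wrist"; returns a dict with "color" (384x512x3 uint8, blue, green, red), "camera_matrix" (3x3 intrinsics, pixels), "distortion" ([k1, k2, p1, p2, k3] as OpenCV has them; the pictures are not rectified), "R" (3x3) and "t" (3): a world point X has camera coordinates R X + t. Camera axes: x right, y down, z forward; pixel columns grow to the right and rows downward; lengths in mm; the calibration is good to about 2 mm. A picture is of the moment at which its call begins. There is no depth.
- ctrl.hand_in(): hands the job in; it is judged then, once.
The state is a dict: "time": time; "qpos": joint angles; "dq": joint speeds; "joint_efforts": joint torques, N m; "tcp_pos": TCP position; "tool_rot": TCP orientation; "contact_force": force on the tool from outside, world axes, zero at the start; "wrist_torque": the same for the moment, N m; "finger_gap": finger opening in mm; "finger_force": force on a finger pad.
Only numpy, scipy, OpenCV 4.12 (cv2) and the standard library are available. Lean on these libraries where they do the work, as an engineer would, in place of code of your own. Each camera call takes 0.05 s, during which the arm holds its last target. There are 200 camera calls.

## Task

Take the steel roller off its white rest and set it down gently in the V-groove of the cradle, narrow end towards the bearing hub but still short of it, and let go of it there. Then push it gently along the groove until its narrow end is home against the sprung pad hidden inside the hub: press a few newtons onto the pad beyond the drag of the groove, but never as much as 12 N on the pad. Leave the roller there, in touch with the pad, and do not disturb the things around.

Things in the scene. Friction and masses are not known exactly. Their poses are not given: they have to be found in the camera images.
- roller: Loose bright steel roller, 0.4 to 0.8 kg: a thick cylinder 32 mm in diameter and 130 mm long, with a narrow journal 16 mm in diameter and 50 mm long on one end. Origin on its axis at the middle of the thick part; x points along the axis to the narrow end: flat rear end at x = -65 mm, shoulder at +65 mm, journal's tip at +115 mm. It starts level on the rest.
- rest: Fixed low white rest, 100 x 50 mm, with two V saddles (tops 24 mm above the table) 42 mm either side of its middle, on which the roller lies at the start with its axis 32.6 mm above the table. Origin at the underside's middle, x along the roller, z up.
- cradle: Fixed metal V-groove cradle, base plate 335 x 84 x 6 mm. The 90 degree groove runs along x from -125 to +125 mm, its wall tops 22 mm above the table; a roller lying in it has its axis at y = 0, z = 30.6 mm. Origin at table height below the middle of the groove; +x points to the hub, z up. Friction drags on the sliding roller with roughly 1 to 8 N.
- hub: Fixed round grey bearing hub, 48 mm across, 60 mm long, at the cradle's +x end. Origin at its mouth's centre, on the groove's axis (cradle x = 135 mm, z = 30.6 mm); x points into the 24 mm bore. A sprung pad in the bore, hidden from above and not measured, has its face 10 to 38 mm behind the mouth; it yields 1 mm per 6 N. Groove friction keeps the roller from being pushed fully back.
- timer: Small white kitchen timer, 66 x 66 x 23 mm, a bystander to leave alone. Origin at the centre of its underside.
- prep_cup: Small steel prep cup, 70 mm wide and 45 mm high, a bystander to leave alone. Origin at the centre of its underside.
- shaker: Steel sugar shaker, 62 mm wide and 96 mm high, a bystander to leave alone. Origin at the centre of its underside.

How it is judged:
By the outcome, as a careful person would: the job done as asked, in the order asked, and still so for the second after the job is handed in, with the robot touching nothing.
It also fails if it takes over 72 s, if anything falls off the work surface, if the arm or the gripper's body presses on something with over 40 N, if the wrist force passes 120 N, or if a joint passes its speed limit or range.

## Working session

There is one attempt and no reset: what is moved stays moved. The work goes in short steps, Python scripts to look and compute and a shell command to move; the robot and the scene stay as the last step left them, time stands still between calls to the robot, and variables do not carry over. Pictures are saved under pics/ and viewed, at most 10 in all, crops included, and the job is handed in when it is done.

```bash
mkdir -p pics
cat > h.py <<'E'
import numpy as np, cv2
from workcell import ctrl
def snap(n,f):
    s=ctrl.snapshot(n); cv2.imwrite(f'pics/{f}.png',s['color']); np.savez(f'pics/{f}.npz',**{k:np.array(v) for k,v in s.items()}); return s
def load(f): return dict(np.load(f'pics/{f}.npz'))
def ray(s,uv,z):
    p=cv2.undistortPoints(np.array(uv,float).reshape(-1,1,2),s['camera_matrix'].astype(float),s['distortion'].astype(float)).reshape(-1,2)
    R=s['R'];c=-R.T@s['t'];d=np.c_[p,np.ones(len(p))]@R
    z=np.broadcast_to(z,(len(p),))
    return c+d*((z-c[2])/d[:,2])[:,None]
def proj(s,X):
    return cv2.projectPoints(np.array(X,float).reshape(-1,1,3),cv2.Rodrigues(s['R'])[0],s['t'].astype(float),s['camera_matrix'].astype(float),s['distortion'].astype(float))[0].reshape(-1,2)
E
python3 - <<'E'
from h import *
for n in('top','side'):
    s=snap(n,n+'0'); print(n,-np.array(s['R']).T@s['t'])
st=ctrl.read_state(); print({k:np.round(v,3).tolist() for k,v in st.items()})
a=cv2.imread('pics/top0.png');b=cv2.imread('pics/side0.png')
E
```

```text
top [ 385.12832144 -128.0279931  1049.65488404]
side [499.89270404 654.05464367 399.43540889]
{'time': 0.1, 'qpos': [1.37, 0.502, -0.427, 1.551, 0.221, 1.138, -0.21], 'dq': [0.001, -0.003, -0.0, -0.005, -0.0, 0.001, 0.002], 'joint_efforts': [-0.012, -57.081, -5.839, -28.175, 0.011, 0.006, 0.0], 'tcp_pos': [290.44, -580.819, 238.363], 'tool_rot': [[0.894, 0.447, -0.001], [0.447, -0.894, 0.002], [0.0, -0.002, -1.0]], 'contact_force': [0.208, -0.658, -0.509], 'wrist_torque': [0.025, -0.016, -0.037], 'finger_force': 0.0, 'finger_gap': 85.22}
```

View pics/top0.png

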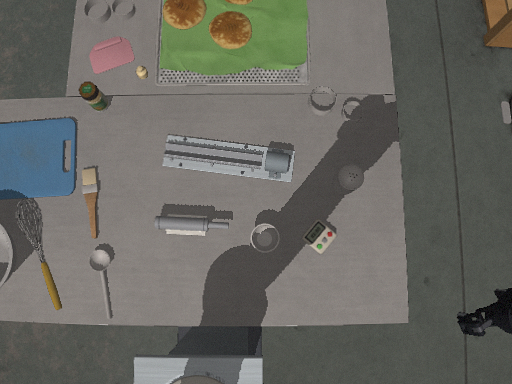

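View pics/side0.png

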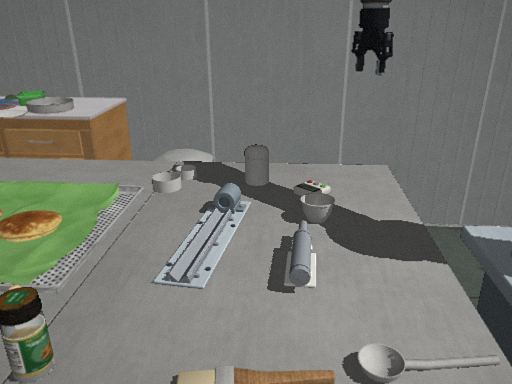

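The top view shows the roller spanning (155,222)–(228,226) with its journal to the right. The cradle plate is around (164,135)–(295,181), with the hub at (278,161). The cup is at (265,237), close to the journal's tip, the timer at (320,237) and the shaker at (351,177). The side view agrees.

Run:
```python
from h import *
s=load('top0'); im=s['color'][125:255,145:305]
cv2.imwrite('pics/c.png',cv2.resize(im,None,fx=5,fy=4.6,interpolation=cv2.INTER_CUBIC)) 
cv2.imwrite('pics/c.png',cv2.resize(im,(720,585),interpolation=cv2.INTER_CUBIC)) # 4.5x
P=ray(s,[[168,135],[295,149],[292,181],[164,167]],6);print(P.round(1))
print(ray(s,[[155,222],[228,226]],33).round(1))
print(ray(s,[[265,237],[320,237],[351,177]],[45,23,96]).round(1))
```

```text
[[ 707.3   81.5    6. ]
 [ 668.5 -248.8    6. ]
 [ 584.2 -239.3    6. ]
 [ 621.8   89.1    6. ]]
[[477.6 101.8  33. ]
 [467.6 -77.9  33. ]]
[[ 439.9 -167.6   45. ]
 [ 440.3 -304.3   23. ]
 [ 576.5 -369.3   96. ]]
```

View pics/c.png

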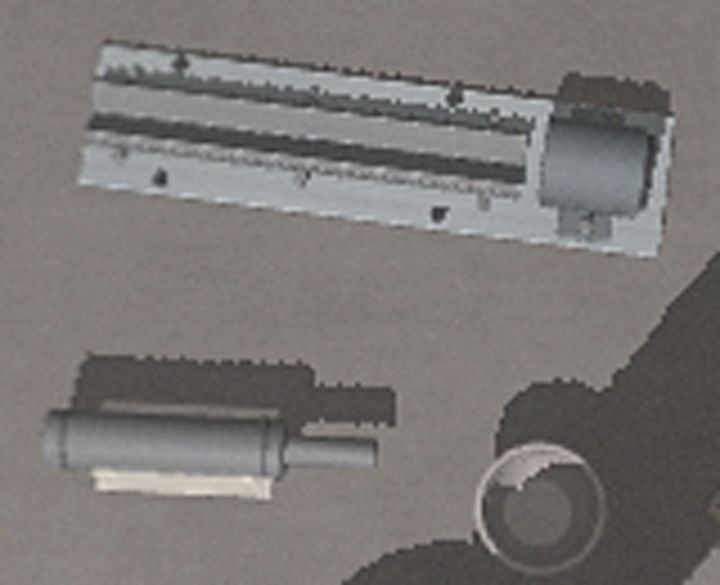

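```bash
python3 -m pendant '[0,0,0,0.88,-0.94,0,1, 0,0,0,0.88,-0.94,0,1, 0,0,0,0.88,-0.94,0,1]'; python3 -m pendant '[0,0,0,0.88,-0.94,0,1, 0,0,0,0.88,-0.94,0,1, 0,0,0,0.88,-0.94,0,1]'; python3 -m pendant '[0,0,0,0.88,-0.94,0,1, 0,0,0,0.88,-0.94,0,1, 0,0,0,0.88,-0.94,0,1]'
python3 -c "
from h import *
print(ctrl.finger_overhang)"
```

```text
time: 0.48
tcp_pos: [329.9, -452.3, 239.1]
tool_rot: [[0.891, 0.454, -0.0], [0.454, -0.891, 0.003], [0.001, -0.002, -1.0]]
contact_force: [0.0, -0.7, 1.0]
finger_gap: 85.4
finger_force: 0.0
time: 0.85
tcp_pos: [365.7, -330.4, 239.5]
tool_rot: [[0.891, 0.454, -0.0], [0.454, -0.891, 0.001], [0.0, -0.001, -1.0]]
contact_force: [-0.1, -0.9, -0.2]
finger_gap: 85.8
finger_force: 0.0
time: 1.23
tcp_pos: [402.2, -207.9, 239.7]
tool_rot: [[0.891, 0.453, 0.001], [0.453, -0.891, 0.0], [0.001, 0.0, -1.0]]
contact_force: [-0.1, -0.7, 0.5]
finger_gap: 85.2
finger_force: 0.0
8.0
```

```bash
python3 -m pendant '[0,0,0,0.88,-0.93,0,1, 0,0,0,0.88,-0.93,0,1, 0,0,0,0.88,-0.93,0,1]'; python3 -m pendant '[0,0,0,0.87,-0.93,0,1, 0,0,0,0.87,-0.93,0,1, 0,0,0,0.87,-0.93,0,1]'; python3 -m pendant '[0,0,-0.664,0,0,0,1, 0,0,-0.664,0,0,0,1, 0,0,-0.664,0,0,0,1, 0,0,-0.664,0,0,0,1, 0,0,-0.664,0,0,0,1, 0,0,-0.664,0,0,0,1, 0,0,-0.664,0,0,0,1]'
python3 - <<'E'
from h import *
s=snap('wrist','w1'); print((-np.array(s['R']).T@s['t']).round(1)); cv2.imwrite('pics/w1.png',s['color']); print(ctrl.read_state()['qpos'])
E
```

```text
time: 1.6
tcp_pos: [439.5, -85.6, 239.8]
tool_rot: [[0.892, 0.453, 0.002], [0.453, -0.892, 0.001], [0.002, -0.0, -1.0]]
contact_force: [-0.6, -1.3, -0.9]
finger_gap: 85.2
finger_force: 0.0
time: 1.98
tcp_pos: [475.6, 36.7, 239.7]
tool_rot: [[0.892, 0.452, 0.002], [0.452, -0.892, 0.002], [0.002, -0.001, -1.0]]
contact_force: [-0.9, -0.3, 0.4]
finger_gap: 85.3
finger_force: 0.0
time: 2.85
tcp_pos: [474.3, 30.6, 238.9]
tool_rot: [[0.069, 0.998, -0.001], [0.998, -0.069, -0.0], [-0.001, -0.001, -1.0]]
contact_force: [0.2, 0.5, 0.3]
finger_gap: 85.5
finger_force: 0.0
[478.5  97.1 375.4]
[ 0.75757842  0.2919751  -1.01601938  1.96191534  0.28759779  1.04187751
 -0.45682306]
```

View pics/w1.png

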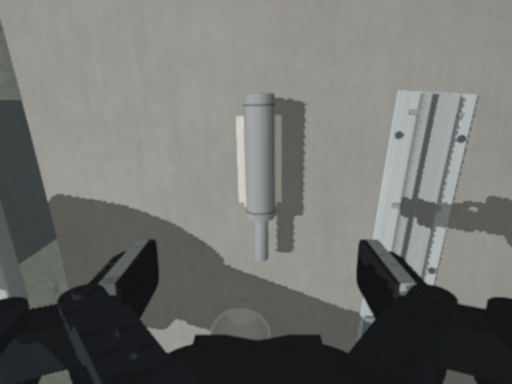

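The wrist view shows the roller with its rear at (259,95), shoulder at (261,217) and tip at (262,260). The near half of the cradle is on the right.

Run:
```python
from h import *
s=load('w1')
P=ray(s,[[259.5,95],[260.5,217],[262,260]],[33,40,33]);print(P.round(1))
# thick body edges by brightness profile at row 150,190
# cylinder sides
for r in(115,160,205): print(r,s['color'][r,232:300:1,1].tolist())
print(ray(s,[[245,160],[274,160],[397,91],[476,95]],[33,33,6,6]).round(1))
t=load('top0'); print(ray(t,[[155.2,222.3],[208.1,225.0],[229,225.7]],[33,45,33]).round(1))
print(ray(t,[[167.9,134.3],[162.8,165.9],[294.3,150.6],[290.8,181.7]],6).round(1))
```

```text
[[481.6 101.   33. ]
 [474.2 -25.1  40. ]
 [472.3 -79.6  33. ]]
115 [151, 150, 149, 152, 159, 167, 170, 172, 172, 169, 163, 154, 150, 154, 157, 160, 161, 163, 165, 165, 164, 162, 160, 159, 158, 158, 156, 153, 150, 144, 140, 136, 134, 128, 122, 116, 109, 102, 95, 89, 83, 85, 99, 114, 119, 120, 121, 120, 115, 105, 93, 89, 90, 90, 90, 90, 90, 89, 89, 90, 91, 91, 91, 91, 92, 91, 90, 90]
160 [147, 146, 145, 146, 160, 188, 206, 207, 205, 204, 205, 201, 187, 163, 154, 157, 160, 162, 162, 163, 163, 162, 161, 159, 159, 156, 153, 150, 147, 142, 137, 134, 130, 125, 120, 114, 107, 102, 96, 89, 83, 84, 102, 122, 130, 132, 132, 133, 129, 116, 100, 91, 90, 90, 91, 91, 91, 91, 90, 91, 90, 91, 90, 91, 91, 89, 90, 88]
205 [151, 151, 150, 149, 148, 148, 149, 148, 148, 148, 147, 156, 179, 190, 179, 162, 159, 160, 162, 162, 162, 161, 160, 158, 156, 155, 153, 151, 149, 145, 141, 135, 131, 126, 121, 113, 107, 102, 97, 92, 85, 82, 90, 102, 103, 94, 88, 88, 89, 89, 89, 90, 90, 90, 92, 91, 92, 91, 90, 92, 91, 91, 92, 91, 92, 92, 92, 90]
[[462.1  36.8  33. ]
 [492.4  34.7  33. ]
 [628.3  94.7   6. ]
 [711.1  84.2   6. ]]
[[476.8 101.3  33. ]
 [469.2 -30.4  45. ]
 [468.4 -80.3  33. ]]
[[ 709.2   81.8    6. ]
 [ 624.8   92.3    6. ]
 [ 664.2 -246.9    6. ]
 [ 582.4 -236.2    6. ]]
```

```bash
python3 -m pendant '[0,0,-0.012,0.05,0.02,0.9,0.55, 0,0,-0.012,0.05,0.02,0.9,0.55, 0,0,-0.012,0.05,0.02,0.9,0.55, 0,0,-0.012,0.05,0.02,0.9,0.55, 0,0,-0.012,0.05,0.02,0.9,0.55]'; python3 -m pendant '[0,0,0,0,0,0.7,0.55, 0,0,0,0,0,0.7,0.55, 0,0,0,0,0,0.7,0.55, 0,0,0,0,0,0.7,0.55]'
python3 - <<'E'
from h import *
s=snap('side','s1'); st=ctrl.read_state(); p=np.array(st['tcp_pos']);R=np.array(st['tool_rot']);print(p,R.round(3),st['finger_gap'])
g=st['finger_gap']/2
for z in(0,8,-5): 
  for sg in(1,-1): print(z,sg,proj(s,[p+R@np.array([0,sg*g,z])]).round(1))
cv2.imwrite('pics/s1c.png',cv2.resize(s['color'][170:310,240:380],(600,600),interpolation=cv2.INTER_CUBIC))
E
```

```text
time: 3.52
tcp_pos: [477.6, 38.3, 150.8]
tool_rot: [[0.046, 0.999, 0.003], [0.999, -0.046, -0.0], [-0.0, 0.003, -1.0]]
contact_force: [0.1, -0.0, 0.2]
finger_gap: 46.6
finger_force: 0.0
time: 4.03
tcp_pos: [478.0, 38.8, 81.3]
tool_rot: [[0.045, 0.999, 0.003], [0.999, -0.045, -0.0], [0.0, 0.003, -1.0]]
contact_force: [0.3, -0.5, 0.0]
finger_gap: 47.3
finger_force: 0.0
[477.93582518  38.70586438  81.19166473] [[ 0.045  0.999  0.003]
 [ 0.999 -0.045 -0.   ]
 [-0.     0.003 -1.   ]] 47.1718820013042
0 1 [[287.1 227.6]]
0 -1 [[316.9 229.2]]
8 1 [[287. 232.]]
8 -1 [[316.7 233.6]]
-5 1 [[287.2 224.8]]
-5 -1 [[317.1 226.3]]
```

View pics/s1c.png

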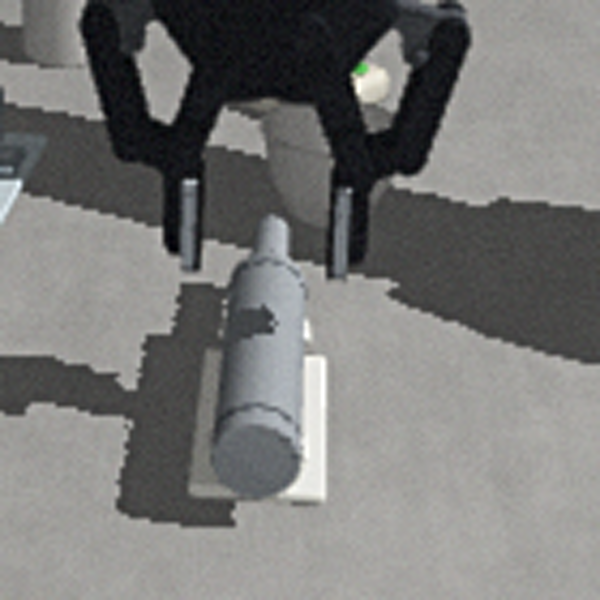

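The side crop shows the fingertips straddling the roller evenly, at full-frame (284,233) and (319,235). That fits an overhang of about 8 mm. I'll descend and grip.

```bash
python3 -m pendant '[0,0,0,-0.08,-0.01,0,0.55, 0,0,0,-0.08,-0.01,0.25,0.55, 0,0,0,-0.08,-0.01,0.4,0.55, 0,0,0,-0.08,-0.01,0.48,0.55, 0,0,0,-0.08,-0.01,0.48,0.55]' 50; python3 -m pendant '[0,0,0,0,0,0,0.3, 0,0,0,0,0,0,0.3, 0,0,0,0,0,0,0.3, 0,0,0,0,0,0,0.3, 0,0,0,0,0,0,0.3, 0,0,0,0,0,0,0.3]' 50
```

```text
time: 4.7
tcp_pos: [474.7, 30.7, 31.0]
tool_rot: [[0.045, 0.999, -0.001], [0.999, -0.045, 0.0], [0.0, -0.001, -1.0]]
contact_force: [0.2, 0.6, 0.8]
finger_gap: 46.7
finger_force: 0.0
time: 5.45
tcp_pos: [476.6, 30.8, 32.1]
tool_rot: [[0.045, 0.999, 0.003], [0.999, -0.045, 0.0], [0.0, 0.003, -1.0]]
contact_force: [6.1, 0.4, 5.9]
finger_gap: 30.3
finger_force: 49.9
```

```bash
python3 -m pendant '[0,0,0,0,0,-0.1,0, 0,0,0,0,0,-0.4,0, 0,0,0,0,0,-0.8,0, 0,0,0,0,0,-0.8,0]' 60; python3 -m pendant '[0,0,0.02,-0.1,0.4,0,0, 0,0,0.051,-0.25,0.9,0,0, 0,0,0.051,-0.25,0.9,0,0, 0,0,0.051,-0.25,0.9,0,0]'; python3 -m pendant '[0,0,0,-0.1,0.4,0,0, 0,0,0,-0.17,0.9,0,0, 0,0,0,-0.17,0.9,0,0, 0,0,0,-0.17,0.9,0,0, 0,0,0,-0.17,0.9,0,0]'
python3 - <<'E'
from h import *
s=snap('wrist','w2')
t=snap('top','t2');snap('side','s2')
print(ray(t,[[265.2,161.7]],[54.6]).round(1))
E
```

```text
time: 5.95
tcp_pos: [474.9, 30.5, 112.8]
tool_rot: [[0.045, 0.999, 0.001], [0.999, -0.045, -0.001], [-0.001, 0.001, -1.0]]
contact_force: [-0.1, -0.2, -4.5]
finger_gap: 30.1
finger_force: 60.4
time: 6.45
tcp_pos: [561.1, 1.6, 109.2]
tool_rot: [[0.124, 0.992, -0.005], [0.992, -0.124, 0.0], [-0.0, -0.005, -1.0]]
contact_force: [-0.5, 0.8, -4.5]
finger_gap: 30.1
finger_force: 60.7
time: 7.08
tcp_pos: [649.0, -25.5, 110.8]
tool_rot: [[0.123, 0.992, -0.002], [0.992, -0.123, 0.0], [-0.0, -0.002, -1.0]]
contact_force: [-0.2, -0.3, -4.3]
finger_gap: 29.7
finger_force: 61.2
[[ 623.2 -169.3   54.6]]
```

View pics/w2.png

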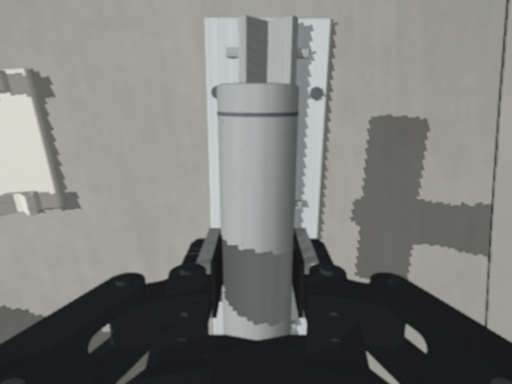

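View pics/s2.png

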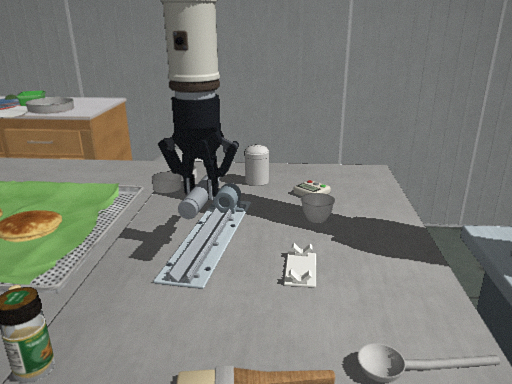

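The wrist view shows the roller level and square in the jaws, rear end at (258,88). The plate's end corners are at (205,18) and (331,18), and the groove valley is near x=267. The side view shows the roller held above the groove and the rest empty.

Run:
```python
from h import *
s=load('w2')
print('plate end corners',ray(s,[[205,18],[331,18]],6).round(1))
print('plate left edge/right edge row100,200',ray(s,[[208,100],[327,100],[210,190],[322,190]],6).round(1))
for r in(30,60): print(r,s['color'][r,196:340:2,1].tolist())
print('roller rear',ray(s,[[219,100],[298,100],[220,225],[294,225]],109).round(1), ray(s,[[258,84]],125).round(1))
print('valley',ray(s,[[267,30],[267,60]],8).round(1))
st=ctrl.read_state();print(np.array(st['tcp_pos']).round(1))
# side: plate near end corners, far corners
q=load('s2');print('side',ray(q,[[159,281],[206,286]],6).round(1))
```

```text
plate end corners [[629.1  95.8   6. ]
 [711.5  85.5   6. ]]
plate left edge/right edge row100,200 [[622.5  44.3   6. ]
 [705.6  34.    6. ]
 [613.3 -20.7   6. ]
 [697.5 -31.2   6. ]]
30 [157, 157, 157, 157, 176, 201, 196, 198, 201, 201, 201, 196, 197, 197, 197, 197, 201, 202, 200, 199, 196, 183, 176, 172, 168, 131, 97, 97, 98, 98, 97, 99, 97, 97, 95, 101, 156, 177, 173, 174, 175, 174, 176, 176, 176, 178, 174, 176, 127, 96, 96, 122, 135, 134, 133, 134, 134, 138, 151, 193, 201, 201, 201, 201, 200, 200, 195, 137, 98, 106, 148, 156]
60 [162, 160, 160, 158, 162, 193, 199, 198, 201, 202, 202, 197, 196, 199, 198, 197, 201, 204, 201, 199, 199, 190, 175, 174, 170, 131, 94, 95, 96, 98, 98, 98, 98, 100, 95, 112, 166, 175, 174, 175, 176, 175, 177, 175, 178, 178, 176, 160, 103, 98, 108, 134, 135, 135, 134, 135, 135, 144, 161, 175, 200, 202, 201, 201, 202, 198, 137, 99, 148, 158, 156, 156]
roller rear [[641.5  42.2 109. ]
 [673.2  38.3 109. ]
 [633.7 -11.2 109. ]
 [666.5 -15.2 109. ]] [[657.8  45.7 125. ]]
valley [[668.7  83.3   8. ]
 [666.6  65.1   8. ]]
[650.1 -26.3 111.4]
side [[702.1  88.5   6. ]
 [625.2  97.2   6. ]]
```

```bash
python3 -m pendant '[0,0,-0.004,0,0.03,0.1,0, 0,0,-0.004,0,0.06,0.4,0, 0,0,-0.004,0,0.06,0.6,0, 0,0,-0.004,0,0.06,0.7,0, 0,0,-0.004,0,0.06,0.73,0, 0,0,-0.004,0,0.06,0.73,0]'
python3 - <<'E'
from h import *
s=snap('wrist','w3');t=snap('side','s3')
a=s['color'][0:240,150:370]; b=t['color'][170:300,140:280]
cv2.imwrite('pics/c3.png',np.hstack([cv2.resize(a,(400,436)),cv2.resize(b,(400,436),interpolation=cv2.INTER_CUBIC)]))
print(np.array(ctrl.read_state()['tcp_pos']).round(1))
E
```

```text
time: 7.98
tcp_pos: [657.3, -27.1, 38.8]
tool_rot: [[0.119, 0.993, 0.001], [0.993, -0.119, 0.0], [0.0, 0.001, -1.0]]
contact_force: [-0.2, -0.4, -4.1]
finger_gap: 29.8
finger_force: 61.3
[657.7 -27.2  39.3]
```

View pics/c3.png

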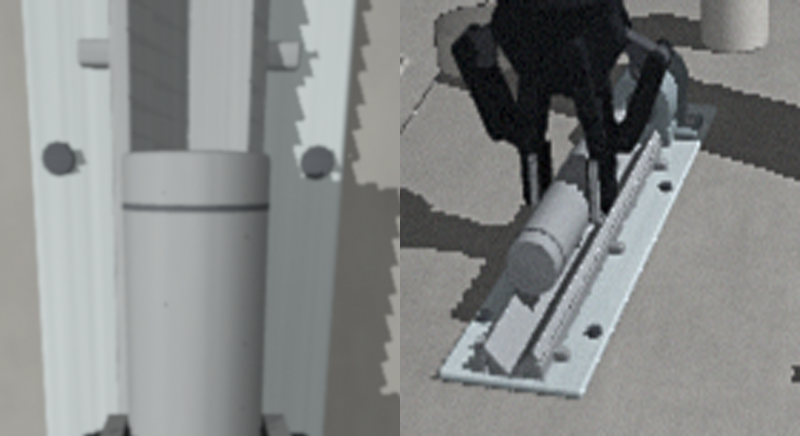

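The roller is centred over the groove to about 1 mm: its centre is at crop column 195, the valley at 189. I'll lower it slowly.

```bash
python3 -m pendant '[0,0,0.006,0,-0.01,0.03,0, 0,0,0.006,0,-0.01,0.05,0, 0,0,0.006,0,-0.01,0.06,0, 0,0,0.006,0,-0.01,0.065,0, 0,0,0.006,0,-0.01,0.065,0]';python3 -m pendant '[0,0,0,0,0,0.005,0, 0,0,0,0,0,0.01,0, 0,0,0,0,0,0.01,0]'
```

```text
time: 8.7
tcp_pos: [655.8, -27.3, 31.8]
tool_rot: [[0.128, 0.992, -0.0], [0.992, -0.128, -0.0], [-0.0, -0.0, -1.0]]
contact_force: [-1.1, -0.9, -3.2]
finger_gap: 29.5
finger_force: 61.5
time: 9.07
tcp_pos: [655.9, -27.2, 31.7]
tool_rot: [[0.128, 0.992, -0.0], [0.992, -0.128, -0.001], [-0.001, 0.0, -1.0]]
contact_force: [-4.9, -0.9, 5.0]
finger_gap: 29.5
finger_force: 62.4
```

```bash
python3 -m pendant '[0,0,0,0,-0.01,0,0, 0,0,0,0,-0.01,0,0, 0,0,0,0,-0.01,0,0]';python3 -m pendant '[0,0,0,0,-0.005,0.005,0, 0,0,0,0,-0.005,0.005,0, 0,0,0,0,-0.005,0.005,0]'
```

```text
time: 9.45
tcp_pos: [655.5, -27.1, 31.4]
tool_rot: [[0.128, 0.992, 0.001], [0.992, -0.128, -0.0], [0.0, 0.001, -1.0]]
contact_force: [-2.4, -1.2, 3.9]
finger_gap: 29.8
finger_force: 62.1
time: 9.82
tcp_pos: [654.7, -26.8, 30.5]
tool_rot: [[0.128, 0.992, 0.0], [0.992, -0.128, 0.0], [0.0, 0.0, -1.0]]
contact_force: [-2.6, -0.7, 3.5]
finger_gap: 30.2
finger_force: 62.3
```

```bash
python3 -m pendant '[0,0,0,0,-0.005,0,0.38, 0,0,0,0,-0.005,0,0.4, 0,0,0,0,-0.005,0,0.45, 0,0,0,0,-0.005,0,0.5, 0,0,0,0,-0.005,0,0.5]'; python3 -m pendant '[0,0,0,0,0,-0.1,0.5, 0,0,0,0,0,-0.5,0.5, 0,0,0,0,0,-0.7,0.5, 0,0,0,0,0,-0.7,0.5]'
python3 - <<'E'
from h import *
s=snap('wrist','w4');t=snap('side','s4')
a=s['color'][0:240,150:370]; b=t['color'][170:300,140:280]
cv2.imwrite('pics/c4.png',np.hstack([cv2.resize(a,(400,436)),cv2.resize(b,(400,436),interpolation=cv2.INTER_CUBIC)]))
print(np.array(ctrl.read_state()['tcp_pos']).round(1))
E
```

```text
time: 10.45
tcp_pos: [653.9, -27.0, 30.2]
tool_rot: [[0.128, 0.992, -0.0], [0.992, -0.128, 0.0], [0.0, -0.0, -1.0]]
contact_force: [0.3, 0.7, 0.9]
finger_gap: 42.7
finger_force: 0.0
time: 10.95
tcp_pos: [655.5, -26.9, 102.6]
tool_rot: [[0.128, 0.992, 0.004], [0.992, -0.128, -0.0], [0.0, 0.004, -1.0]]
contact_force: [1.1, -0.6, -0.4]
finger_gap: 42.8
finger_force: 0.0
[653.5 -27.4  99.8]
```

View pics/c4.png

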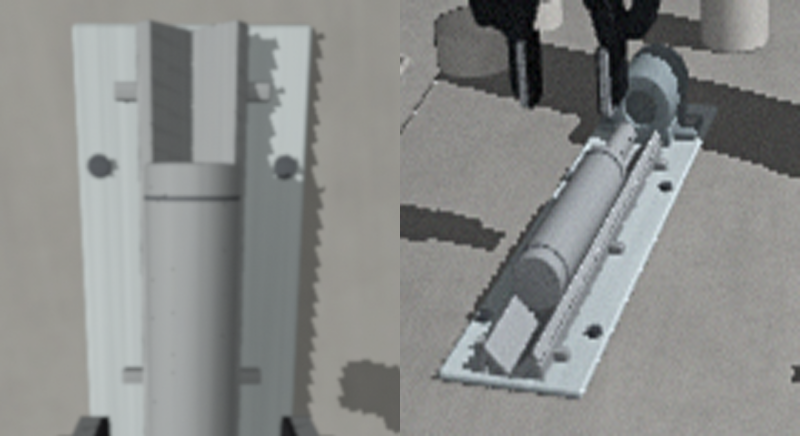

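The roller lies straight and seated in the groove, released, with its journal short of the hub. Now I'll shut the fingers and come down behind its rear end.

```bash
python3 -m pendant '[0,0,0,0.5,0,0,0, 0,0,0,0.96,0,0,0, 0,0,0,0.96,0,0,0, 0,0,0,0.96,0,0,0, 0,0,0,0.96,0,0,0, 0,0,0,0.96,0,0,0]' 30;  python3 -m pendant '[0,0,0,0,0,0.3,0, 0,0,0,0,0,0.6,0, 0,0,0,0,0,0.66,0, 0,0,0,0,0,0.66,0, 0,0,0,0,0,0.66,0]'
python3 - <<'E'
from h import *
s=load('w4'); print(ray(s,[[255.6,89.7]],46.6).round(1)); st=ctrl.read_state(); print(np.round(st['tcp_pos'],1),st['finger_gap'],st['contact_force'])
E
```

```text
time: 11.8
tcp_pos: [666.3, 66.4, 99.9]
tool_rot: [[0.13, 0.991, -0.0], [0.991, -0.13, -0.001], [-0.001, -0.0, -1.0]]
contact_force: [0.7, 0.5, 0.5]
finger_gap: -0.1
finger_force: 0.0
time: 12.42
tcp_pos: [667.3, 68.4, 35.8]
tool_rot: [[0.128, 0.992, 0.002], [0.992, -0.128, 0.0], [0.001, 0.002, -1.0]]
contact_force: [-0.1, -1.0, -0.0]
finger_gap: 0.0
finger_force: 0.0
[[663.9  44.4  46.6]]
[667.3  68.4  35.8] 0.006979483543060038 [-0.12411162 -1.02413479 -0.0465859 ]
```

```bash
python3 -m pendant '[0,0,0,-0.05,0,0,0, 0,0,0,-0.09,0,0,0, 0,0,0,-0.11,0,0,0, 0,0,0,-0.13,0,0,0, 0,0,0,-0.15,0,0,0, 0,0,0,-0.17,0,0,0, 0,0,0,-0.19,0,0,0, 0,0,0,-0.21,0,0,0, 0,0,0,-0.23,0,0,0, 0,0,0,-0.25,0,0,0, 0,0,0,-0.27,0,0,0, 0,0,0,-0.29,0,0,0]'; python3 -m pendant '[0,0,0,-0.02,0,0,0, 0,0,0,-0.04,0,0,0, 0,0,0,-0.06,0,0,0, 0,0,0,-0.08,0,0,0, 0,0,0,-0.1,0,0,0]'
```

```text
time: 13.92
tcp_pos: [662.6, 39.6, 34.4]
tool_rot: [[0.128, 0.992, 0.0], [0.992, -0.128, 0.0], [0.0, 0.0, -1.0]]
contact_force: [0.0, 5.1, 0.5]
finger_gap: -0.2
finger_force: 2.4
time: 14.55
tcp_pos: [661.2, 29.7, 34.4]
tool_rot: [[0.128, 0.992, 0.0], [0.992, -0.128, 0.0], [0.0, 0.0, -1.0]]
contact_force: [1.9, 6.1, 0.1]
finger_gap: 0.2
finger_force: 2.6
```

```bash
cat > chk.py <<'E'
import sys
from h import *
s=ctrl.read_state();f=np.array(s['contact_force'])@np.array(s['tool_rot'])[:,0]
print('CHK y=%.1f f=%.1f'%(s['tcp_pos'][1],f),file=sys.stderr)
sys.exit(f>float(sys.argv[1]))
E
exec 3>&1 
{ python3 -m pendant '[0,0,0,-0.02,0,0,0, 0,0,0,-0.04,0,0,0, 0,0,0,-0.06,0,0,0, 0,0,0,-0.06,0,0,0]' && python3 chk.py 8.5 && python3 -m pendant '[0,0,0,-0.02,0,0,0, 0,0,0,-0.04,0,0,0, 0,0,0,-0.05,0,0,0, 0,0,0,-0.05,0,0,0]' && python3 chk.py 8.5 && 
python3 -m pendant '[0,0,0,-0.01,0,0,0, 0,0,0,-0.01,0,0,0]' && python3 chk.py 8.5 && 
python3 -m pendant '[0,0,0,-0.01,0,0,0, 0,0,0,-0.01,0,0,0]' && python3 chk.py 8.5 && 
python3 -m pendant '[0,0,0,-0.01,0,0,0, 0,0,0,-0.01,0,0,0]' && python3 chk.py 8.5 && 
python3 -m pendant '[0,0,0,-0.01,0,0,0, 0,0,0,-0.01,0,0,0]' && python3 chk.py 8.5 && 
python3 -m pendant '[0,0,0,-0.01,0,0,0, 0,0,0,-0.01,0,0,0]' && python3 chk.py 8.5 && 
python3 -m pendant '[0,0,0,-0.01,0,0,0, 0,0,0,-0.01,0,0,0]' && python3 chk.py 8.5; } >/dev/null
```

```text
CHK y=23.4 f=4.0
False
```

```bash
sed -i 's/sys.exit(f>float(sys.argv\[1\]))/sys.exit(int(f>float(sys.argv[1])))/' chk.py
{ python3 -m pendant '[0,0,0,-0.02,0,0,0, 0,0,0,-0.04,0,0,0, 0,0,0,-0.05,0,0,0, 0,0,0,-0.05,0,0,0]' && python3 chk.py 8.5 && 
python3 -m pendant '[0,0,0,-0.01,0,0,0, 0,0,0,-0.01,0,0,0]' && python3 chk.py 8.5 && 
python3 -m pendant '[0,0,0,-0.01,0,0,0, 0,0,0,-0.01,0,0,0]' && python3 chk.py 8.5 && 
python3 -m pendant '[0,0,0,-0.01,0,0,0, 0,0,0,-0.01,0,0,0]' && python3 chk.py 8.5 && 
python3 -m pendant '[0,0,0,-0.01,0,0,0, 0,0,0,-0.01,0,0,0]' && python3 chk.py 8.5 && 
python3 -m pendant '[0,0,0,-0.01,0,0,0, 0,0,0,-0.01,0,0,0]' && python3 chk.py 8.5 && 
python3 -m pendant '[0,0,0,-0.01,0,0,0, 0,0,0,-0.01,0,0,0]' && python3 chk.py 8.5; } >/dev/null
```

```text
CHK y=18.8 f=5.4
CHK y=17.9 f=4.1
CHK y=17.0 f=4.3
CHK y=16.0 f=4.8
CHK y=15.0 f=5.1
CHK y=14.0 f=6.3
CHK y=13.0 f=5.8
```

```bash
{ python3 -m pendant '[0,0,0,-0.01,0,0,0, 0,0,0,-0.01,0,0,0]' && python3 chk.py 8 && 
python3 -m pendant '[0,0,0,-0.01,0,0,0, 0,0,0,-0.01,0,0,0]' && python3 chk.py 8 && 
python3 -m pendant '[0,0,0,-0.01,0,0,0, 0,0,0,-0.01,0,0,0]' && python3 chk.py 8 && 
python3 -m pendant '[0,0,0,-0.01,0,0,0, 0,0,0,-0.01,0,0,0]' && python3 chk.py 8 && 
python3 -m pendant '[0,0,0,-0.01,0,0,0, 0,0,0,-0.01,0,0,0]' && python3 chk.py 8 && 
python3 -m pendant '[0,0,0,-0.01,0,0,0, 0,0,0,-0.01,0,0,0]' && python3 chk.py 8 && 
python3 -m pendant '[0,0,0,-0.01,0,0,0, 0,0,0,-0.01,0,0,0]' && python3 chk.py 8 && 
python3 -m pendant '[0,0,0,-0.01,0,0,0, 0,0,0,-0.01,0,0,0]' && python3 chk.py 8 && 
python3 -m pendant '[0,0,0,-0.01,0,0,0, 0,0,0,-0.01,0,0,0]' && python3 chk.py 8 && 
python3 -m pendant '[0,0,0,-0.01,0,0,0, 0,0,0,-0.01,0,0,0]' && python3 chk.py 8 && 
python3 -m pendant '[0,0,0,-0.01,0,0,0, 0,0,0,-0.01,0,0,0]' && python3 chk.py 8 && 
python3 -m pendant '[0,0,0,-0.01,0,0,0, 0,0,0,-0.01,0,0,0]' && python3 chk.py 8; } >/dev/null
```

```text
CHK y=12.0 f=5.1
CHK y=11.1 f=4.8
CHK y=10.1 f=5.3
CHK y=9.1 f=4.9
CHK y=8.1 f=5.4
CHK y=7.2 f=4.8
CHK y=6.1 f=5.2
CHK y=5.1 f=5.0
CHK y=4.1 f=5.3
CHK y=3.2 f=4.7
CHK y=2.2 f=5.0
CHK y=1.2 f=3.8
```

```bash
{ python3 -m pendant '[0,0,0,-0.01,0,0,0, 0,0,0,-0.01,0,0,0]' && python3 chk.py 7.5 && 
python3 -m pendant '[0,0,0,-0.01,0,0,0, 0,0,0,-0.01,0,0,0]' && python3 chk.py 7.5 && 
python3 -m pendant '[0,0,0,-0.01,0,0,0, 0,0,0,-0.01,0,0,0]' && python3 chk.py 7.5 && 
python3 -m pendant '[0,0,0,-0.01,0,0,0, 0,0,0,-0.01,0,0,0]' && python3 chk.py 7.5 && 
python3 -m pendant '[0,0,0,-0.01,0,0,0, 0,0,0,-0.01,0,0,0]' && python3 chk.py 7.5 && 
python3 -m pendant '[0,0,0,-0.01,0,0,0, 0,0,0,-0.01,0,0,0]' && python3 chk.py 7.5 && 
python3 -m pendant '[0,0,0,-0.01,0,0,0, 0,0,0,-0.01,0,0,0]' && python3 chk.py 7.5 && 
python3 -m pendant '[0,0,0,-0.01,0,0,0, 0,0,0,-0.01,0,0,0]' && python3 chk.py 7.5 && 
python3 -m pendant '[0,0,0,-0.01,0,0,0, 0,0,0,-0.01,0,0,0]' && python3 chk.py 7.5 && 
python3 -m pendant '[0,0,0,-0.01,0,0,0, 0,0,0,-0.01,0,0,0]' && python3 chk.py 7.5 && 
python3 -m pendant '[0,0,0,-0.01,0,0,0, 0,0,0,-0.01,0,0,0]' && python3 chk.py 7.5 && 
python3 -m pendant '[0,0,0,-0.01,0,0,0, 0,0,0,-0.01,0,0,0]' && python3 chk.py 7.5; } >/dev/null
```

```text
CHK y=0.2 f=5.8
CHK y=-0.8 f=4.8
CHK y=-1.8 f=4.9
CHK y=-2.8 f=4.9
CHK y=-3.2 f=5.7
CHK y=-3.5 f=6.9
CHK y=-3.8 f=7.9
```

```bash
{ python3 -m pendant '[0,0,0,0,0,0,0, 0,0,0,0,0,0,0]'; python3 chk.py 9; python3 -m pendant '[0,0,0,-0.005,0,0,0, 0,0,0,-0.005,0,0,0]' ; python3 chk.py 9 &&  python3 -m pendant '[0,0,0,-0.005,0,0,0, 0,0,0,-0.005,0,0,0]' ; python3 chk.py 9; } >/dev/null
```

```text
CHK y=-3.8 f=7.3
CHK y=-3.8 f=8.7
CHK y=-4.0 f=10.0
```

```bash
{ python3 -m pendant '[0,0,0,-0.002,0,0,0, 0,0,0,-0.002,0,0,0, 0,0,0,-0.002,0,0,0]'; python3 chk.py 9; python3 -m pendant '[0,0,0,0.02,0,0,0, 0,0,0,0.05,0,0,0, 0,0,0,0.15,0,0,0, 0,0,0,0.3,0,0,0, 0,0,0,0.3,0,0,0]'; python3 chk.py 9; python3 -m pendant '[0,0,0,0,0,-0.3,0, 0,0,0,0,0,-0.7,0, 0,0,0,0.5,0,-1,0, 0,0,0,0.9,0,-1,0, 0,0,0,0.9,0,-1,0, 0,0,0,0.9,0,-1,0]'; python3 chk.py 9; } >/dev/null
python3 - <<'E'
from h import *
s=snap('side','s5');t=snap('top','t5')
a=t['color'][120:255,140:340]; b=s['color'][150:300,140:340]
cv2.imwrite('pics/c5.png',np.hstack([cv2.resize(a,(400,270)),cv2.resize(b,(400,270))]))
st=ctrl.read_state();print(st['time'],np.round(st['tcp_pos'],1))
E
```

```text
24.4 [671.8 109.4 133.6]CHK y=-4.0 f=9.7
CHK y=24.9 f=-0.1
CHK y=110.7 f=-0.9
```

View pics/c5.png

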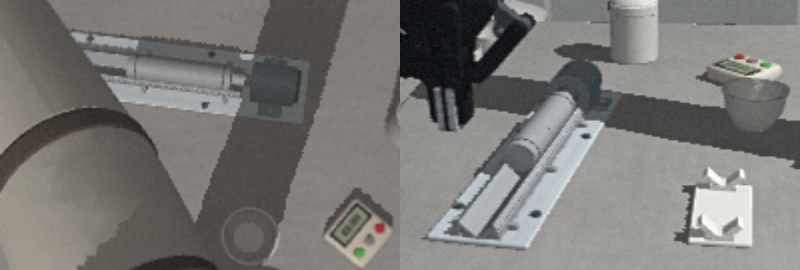

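The roller lies in the groove with its journal inside the hub, and the other objects are where they were.

```bash
python3 -c "
from workcell import ctrl
print(ctrl.hand_in())"
```

```text
the job is handed in; nothing more can be done
None
```

The job is handed in at about 24 s, no verdict returned: the roller lies in the groove with its journal in the hub, pushed until the pad took about 5 N beyond the roughly 5 N drag (estimated from wrist force), and was left there with the arm clear and nothing around it disturbed.

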